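# Dry the secateurs in the bench blower

### The job

Lay the rinsed secateurs flat in the open bay of the green tool dryer (set them down, do not drop them). Then press the dryer's orange spring-return lever straight down past its first and second clicks to the third, at the green mark, and no further, and keep holding it there: finish while still holding it down at the third click, since it springs back when let go. Leave everything else on the bench where it is.

Things in the scene. Friction and masses are not known exactly. Their poses are not given: they have to be found in the camera images.
- dryer: Green bench dryer for garden tools, fixed. Origin on the bench under its middle; x from its front (facing the robot) to its back, y to its left, z up, turning with its yaw. 152 mm in x, 340 in y. Right part (y -170 to 73 mm): open-topped bay, rim 68 mm up, inside 136 mm in x, 235 in y. Left part (y 73 to 170 mm): solid tower 135 mm high with the lever on its front.
- bay_floor (a point): Centre of the bay's flat floor, 22 mm above the bench and 46 mm below the rim; axes as the dryer's. The secateurs lie lengthwise here, along the dryer's y, either way round.
- paddle_top (a point): Middle of the top face of the lever's orange paddle: press here. The paddle is a level plate, 46 mm in x, 40 in y, 10 thick, standing out from the tower's front, which is 31 mm behind this point; at rest this point is 118 mm above the bench and the tower's top 17 mm above it. The point goes down with the lever. Axes as the dryer's.
- lever (a joint): How far the lever is pressed straight down (m): 0 at rest, clicks at 0.015, 0.030, 0.045 (third), bottom stop 0.060. A spring pushes it up: 5 N to start; the push eases to 2.4, 3.7 and 5 N just short of clicks 1, 2, 3 and jumps to 6, 7.5 and 9 N just past them. Let go, it springs back. Marks beside its orange pointer: white = rest, first, second; green = third; red = bottom, not used.
- secateurs_grip (a point): Where to grasp the secateurs: middle of the two red handles, near the centre of mass, 62 mm across here, half-way up (8 mm above what they lie on). They lie flat, 201 mm long, 16 mm high, 0.22 kg, one rigid piece. The point's y points along them to the handle ends, x across them: the fingers close along x.
- secateurs_mid (a point): Middle of the secateurs' length, 40 mm from secateurs_grip toward the blade tips, half-way up (8 mm above what they lie on). Axes as secateurs_grip.
- pot: Bystander: small clay flower pot, 74 mm wide, 65 mm high, upright; origin under its middle.
- tape_measure: Bystander: yellow tape measure, 38 x 82 x 64 mm; origin under its middle.
- seed_packet: Bystander: seed packet lying flat, 112 x 82 x 10 mm; origin under its middle.
- label_bundle: Bystander: bundle of wooden plant labels, 27 x 156 x 19 mm, lying flat; origin under its middle.
Not all that is in view belongs to the job. There is more than one size of the part that bears secateurs_grip; the job needs the larger.

How it is judged:
By the outcome, as a careful person would: the job done as asked, in the order asked, and still so for the second after the job is handed in, while the arm keeps its last pose, push and grip.
It also fails if it takes over 45 s, if anything falls off the work surface, if the arm or the gripper's body presses on something with over 40 N, if the wrist force passes 120 N, or if a joint passes its speed limit or range.

### The arm

A 6-joint arm with a two-finger parallel gripper is mounted at the origin on a cart in front of the work surface, level with it; the furniture and walls round the work are solid. World frame = base frame: x ahead of the robot, y to its left, z up, the work surface at z = 0. Lengths are in m, angles in rad, forces in N, time in s.
With the tool pointing down it reaches from about 0.375 to 0.975 m from the base axis. Payload 3.8 kg.
Tool frame: the origin (TCP) lies on the centre line of the jaws, within the pads' length; the fingertips stand 17 mm ahead of it and the grasp point (between the pads) lies 2 mm behind it (manip.tip_reach is the distance from the TCP to the fingertips, in m); z points along the fingers, y is the line along which they close (so a half turn about z gives the same grasp; the last joint's range is limited). The gripper opens to 88 mm and grips with 3 to 60 N. Pads are 18 mm wide; open, the fingers measure 123 mm over their backs; the gripper's body (75 mm by 187 mm) begins 45 mm behind the grasp point.
Start: joints at [-1.322, 0.264, 1.604, -0, 1.274, -0.037], TCP at [0.19, -0.648, 0.256] pointing down, gripper open.
Joint ranges: [-2.63, 2.63], [-0.94, 2.18], [0.31, 2.57], [-1.31, 4.45], [0, 2.66], [-2.55, 2.55]. Speed limits (rad/s): [2.57, 2.57, 3.14, 3.14, 3.14, 3.14].

### API

Orientations are given as a unit quaternion [x, y, z, w].
In Python, from station import manip, cams, job gives the robot as it stands.
- The arm moves only by the tool arm_command, never from a script. Its argument "steps" is a list that holds one entry, the list of rows, each a list of 7 numbers: the turn, a rotation vector about the tool's x, y, z in rad, then the shift along the tool's x, y, z in units of 40 mm (1.0 is 40 mm), then the opening in per cent of the stroke, from 0 (shut) to 100 (fully open). A call has 1 to 10 rows; each row shifts and turns the commanded pose from where the row before left it, along the tool's axes as they then stand; what a row does not reach is not made up. A row lasts 1/10 s, in which the tool goes at most 50 mm and 8.59 degrees, less where a joint would pass 70% of its speed; a pose out of reach is approached as far as the arm can. A call is refused whole if a number of a shift passes 1 or a number of a turn 0.15, either way. A call with a gripper value outside its range is refused whole. The fingers move at their own pace and stop on an object; the grip force is fixed at half the most. Time passes only in rows, so rows that do not move let the fingers close. It gives the time, the measured TCP pose, the force, the opening and the grip force at its end, in the units of the state.
- manip.observe(): the state, without advancing time (a new reading comes with each control period).
- cams.grab_frame(name): name is "side" or "top"; returns a dict with "frame" (400x640x3 uint8, blue, green, red), "z_map" (400x640 float32, m along the optical axis (not along the pixel's ray), 0 where there is no reading), "camera_matrix" (3x3 intrinsics, pixels), "T" (4x4, takes a point from camera to world coordinates). Camera axes: x right, y down, z forward; pixel columns grow to the right and rows downward; lengths in m; the calibration is good to about 2 mm. A picture is of the moment at which its call begins.
- job.hand_in(): hands the job in; it is judged then, once.
The state is a dict: "time": time; "qpos": joint angles; "joint_vel": joint speeds; "joint_efforts": joint torques, N m; "position": TCP position; "orientation": TCP orientation; "contact_force": force on the tool from outside, world axes, zero at the start; "moment": the same for the moment, N m; "gripper_width": opening from 0.0 (shut) to 1.0 (fully open); "grip_force": force on a finger pad.
Only numpy, scipy, OpenCV 4.12 (cv2) and the standard library are available. Lean on these libraries where they do the work, as an engineer would, in place of code of your own. Each camera call takes 0.05 s, during which the arm holds its last target. There are 200 camera calls.

## Working session

There is one attempt and no reset: what is moved stays moved. The work goes in short steps, Python scripts to look and compute and a tool call to move; the robot and the scene stay as the last step left them, time stands still between calls to the robot, and variables do not carry over. Pictures are saved under pics/ and viewed, at most 10 in all, crops included, and the job is handed in when it is done.

Besides the shell and the picture viewer there is one more tool, called after "Emit:" by a JSON object that holds its "api" and its "payload". arm_command: Moves the arm, as the interface text tells. Its arguments: {"type":"object","properties":{"steps":{"type":"array"}},"required":["steps"]}

```bash
mkdir -p pics; ls; python3 - <<'E'
from station import manip,cams
import cv2,numpy as np
print(manip.observe())
for n in("top","side"):
    f=cams.grab_frame(n); cv2.imwrite(f"pics/{n}0.png",f["frame"]); np.savez(f"{n}0.npz",**f)
    print(n,f["camera_matrix"].tolist(),f["T"].round(3).tolist())
E
```

```text
pics
{'time': 0.0, 'qpos': array([-1.32190861e+00,  2.64721380e-01,  1.60539948e+00,  1.27649457e-06,
        1.27370948e+00, -3.69066325e-02]), 'joint_vel': array([-0.00064378, -0.00100963, -0.00314021,  0.0008973 ,  0.0030592 ,
       -0.00055184]), 'joint_efforts': array([-7.38515137e-04, -5.02113926e+01, -3.56877422e+01,  7.26138172e-02,
        2.94194743e-02, -1.54434615e-04]), 'position': array([ 0.19011951, -0.64695118,  0.25439563]), 'orientation': array([ 9.89806967e-01,  1.42411081e-01, -1.17758381e-04, -1.11263045e-03]), 'contact_force': array([ 0.62971699, -0.57493945, -1.0757169 ]), 'moment': array([-0.02606442,  0.03364485,  0.01631437]), 'grip_force': 0.0, 'gripper_width': 1.0021106331674412}
top [[423.0982111005381, 0.0, 308.232035706332], [0.0, 423.0982111005381, 200.19626593637705], [0.0, 0.0, 1.0]] [[-0.0, -0.996, 0.093, 0.441], [-1.0, 0.0, -0.003, -0.007], [0.003, -0.093, -0.996, 1.252], [0.0, 0.0, 0.0, 1.0]]
side [[513.9968772026134, 0.0, 310.90671097009374], [0.0, 513.9968772026134, 194.82215505253268], [0.0, 0.0, 1.0]] [[-0.4, -0.794, 0.458, -0.141], [-0.916, 0.345, -0.203, 0.329], [0.002, -0.501, -0.865, 1.446], [0.0, 0.0, 0.0, 1.0]]
```

View pics/top0.png

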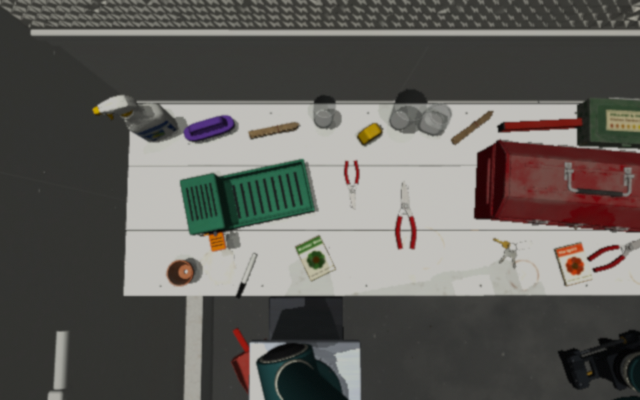

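View pics/side0.png

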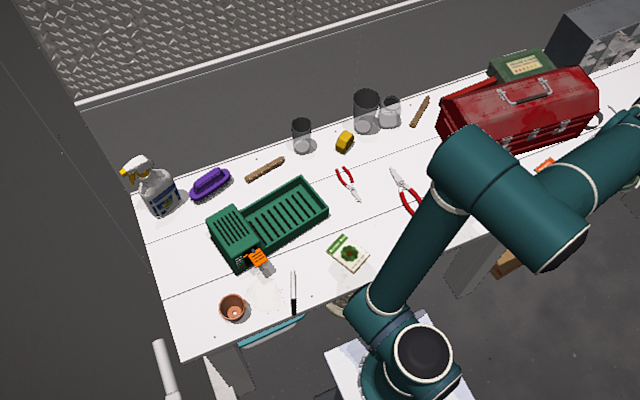

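The top view shows the dryer at about (250,195), with its orange paddle at (218,242) on the robot side.

Things that could be taken for the secateurs:
- Small red pair at (352,185).
- Larger red pair at (405,218), about 65 px or 0.2 m long.
- Partly visible red-handled tool at (612,255), at the right edge of the picture.

I choose (405,218), and will check it with measurements and a crop.

```bash
cat > h.py <<'E'
import numpy as np,cv2
def load(n): return dict(np.load(n))
def pts(f):
    z=f["z_map"].astype(float);K=f["camera_matrix"];v,u=np.mgrid[:400,:640]
    P=np.stack([(u-K[0,2])/K[0,0]*z,(v-K[1,2])/K[1,1]*z,z],-1)
    return P@f["T"][:3,:3].T+f["T"][:3,3]
def hsv(f): return cv2.cvtColor(f["frame"],cv2.COLOR_BGR2HSV)
def ray(f,u,v,zp):
    K=f["camera_matrix"];d=f["T"][:3,:3]@np.array([(u-K[0,2])/K[0,0],(v-K[1,2])/K[1,1],1.]);o=f["T"][:3,3]
    return o+d*(zp-o[2])/d[2]
E
python3 - <<'E'
from h import *
f=load("top0.npz");P=pts(f);H=hsv(f)
h,s,v=H[...,0],H[...,1],H[...,2]
def comps(m,name,lo=20):
    n,l,st,c=cv2.connectedComponentsWithStats(m.astype(np.uint8))
    for i in range(1,n):
        if st[i,4]<lo: continue
        q=P[l==i]; r=cv2.minAreaRect(q[:,:2].astype(np.float32))
        print(name,st[i].tolist(),c[i].round(1),"z%.3f-%.3f"%(np.percentile(q[:,2],5),np.percentile(q[:,2],95)),"ctr",np.round(r[0],3),"size",np.round(r[1],3),"ang%.1f"%r[2])
comps(((h<6)|(h>172))&(s>150)&(v>60),"red")
comps((h>5)&(h<18)&(s>180)&(v>120),"orange")
comps((h>65)&(h<95)&(s>100)&(P[...,2]>-.05)&(P[...,0]>.2),"green",300)
# tool big: non-white pixels in window
for nm,(a,b,c,d) in dict(big=(385,430,175,255),small=(338,365,155,215)).items():
    m=np.zeros((400,640),bool);w=(slice(c,d),slice(a,b))
    m[w]=(P[w][...,2]>.005)
    comps(m,nm)
    q=P[m&(s>150)];print(nm,'red hull',q.min(0).round(3),q.max(0).round(3),np.median(q,0).round(3))
g=cv2.resize(f["frame"][165:255,340:440],None,fx=5,fy=5,interpolation=cv2.INTER_CUBIC)
g2=cv2.resize(f["frame"][225:285,580:640],None,fx=5,fy=5,interpolation=cv2.INTER_CUBIC)
g3=np.zeros((450,800,3),np.uint8);g3[:,:500]=g;g3[:300,500:]=g2
cv2.imwrite("pics/crop1.png",g3)
g=cv2.resize(f["frame"][150:260,170:330],None,fx=5,fy=5,interpolation=cv2.INTER_CUBIC);cv2.imwrite("pics/dry.png",g)
E
```

```text
red [504, 118, 79, 13, 582] [542.6 124.5] z0.014-0.044 ctr [ 0.779 -0.7  ] size [0.023 0.231] ang4.2
red [499, 141, 141, 43, 1816] [566.8 156.2] z0.156-0.203 ctr [ 0.608 -0.433] size [0.149 0.903] ang12.0
red [486, 144, 10, 72, 333] [490.8 178.7] z0.089-0.135 ctr [ 0.497 -0.296] size [0.162 0.567] ang26.9
red [345, 162, 4, 21, 40] [346.  171.8] z0.007-0.013 ctr [ 0.642 -0.123] size [0.06  0.008] ang2.4
red [355, 162, 4, 21, 38] [356.5 171.7] z0.007-0.014 ctr [ 0.642 -0.155] size [0.061 0.008] ang2.4
red [572, 166, 26, 24, 420] [583.9 178.9] z0.197-0.204 ctr [ 0.537 -0.369] size [0.064 0.747] ang9.9
red [517, 172, 10, 12, 62] [522.2 177.5] z0.198-0.203 ctr [ 0.597 -0.549] size [0.024 0.022] ang47.6
red [528, 189, 5, 6, 24] [530.1 191.1] z0.198-0.205 ctr [ 0.561 -0.566] size [0.016 0.009] ang36.5
red [495, 191, 145, 40, 3474] [576.8 211.2] z0.141-0.202 ctr [ 0.503 -0.458] size [0.098 0.905] ang1.7
red [396, 217, 6, 31, 102] [398.2 231.9] z0.011-0.019 ctr [ 0.463 -0.143] size [0.088 0.274] ang0.6
red [410, 217, 6, 31, 105] [412.7 232.2] z0.010-0.019 ctr [ 0.433 -0.17 ] size [0.086 0.316
[... 399 characters left out ...]
5 0.058] ang1.4
orange [557, 244, 25, 12, 99] [569.6 249.2] z0.006-0.014 ctr [ 0.412 -0.773] size [0.02  0.074] ang12.3
orange [567, 258, 16, 16, 140] [574.4 265.6] z0.006-0.014 ctr [ 0.366 -0.786] size [0.045 0.044] ang86.8
green [181, 160, 133, 74, 6199] [245.  197.1] z0.019-0.137 ctr [0.525 0.145] size [0.227 0.335] ang11.8
big [395, 182, 22, 68, 592] [405.4 219.5] z0.006-0.018 ctr [ 0.449 -0.199] size [0.183 0.339] ang30.9
big red hull [ 0.42  -0.323  0.007] [ 0.508 -0.007  1.252] [ 0.464 -0.281  0.015]
small [343, 161, 17, 49, 276] [351.8 180.9] z0.006-0.013 ctr [ 0.546 -0.105] size [0.086 0.276] ang64.1
small red hull [ 0.611 -0.159  0.007] [ 0.672 -0.119  0.015] [ 0.641 -0.129  0.011]
```

View pics/crop1.png

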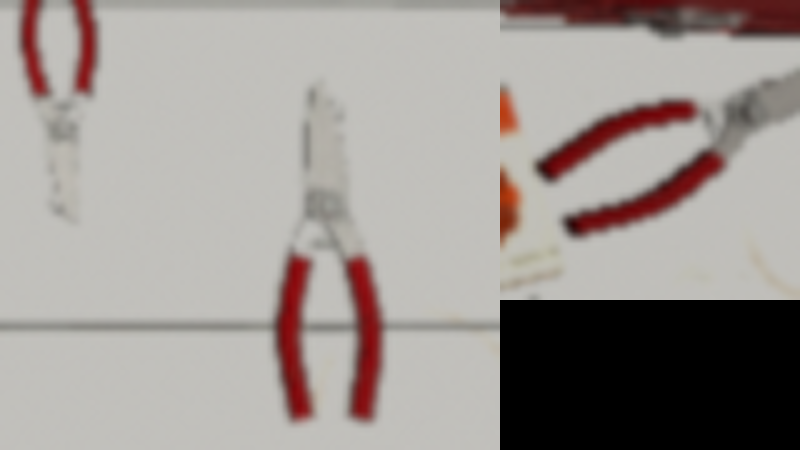

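View pics/dry.png

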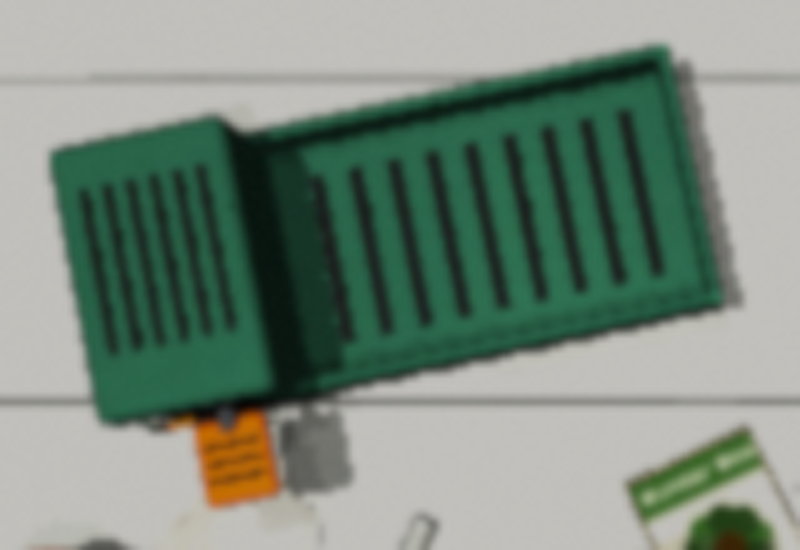

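The close crop confirms the choice. The pair at (405,218) is about 68 px or 0.20 m long, and the one at (352,185) is smaller. The pair at (612,255) is beyond reach and cut off by the picture edge. Next I measure exact poses.

```bash
python3 - <<'E'
from h import *
from station import manip
print(manip.tip_reach)
for cam in("top0","side0"):
    f=load(cam+".npz");P=pts(f);H=hsv(f);h,s,v=H[...,0],H[...,1],H[...,2];ok=f["z_map"]>0
    red=((h<6)|(h>172))&(s>150)&(v>60)
    # handles by colour, ray cast on z=.012
    n,l,st,c=cv2.connectedComponentsWithStats(red.astype(np.uint8))
    for i in range(1,n):
        if not 40<=st[i,4]<=400: continue
        vv,uu=np.nonzero(l==i); q=np.array([ray(f,a,b,.012) for a,b in zip(uu,vv)])
        if abs(q[:,1].mean()+.23)<.12 and .35<q[:,0].mean()<.52:
            print(cam,"handle",st[i].tolist(),q.mean(0).round(4),q.min(0).round(4),q.max(0).round(4))
    m=ok&(P[...,2]>.005)&(P[...,2]<.03)&(P[...,0]>.36)&(P[...,0]<.6)&(P[...,1]>-.30)&(P[...,1]<-.17)
    n,l,st,c=cv2.connectedComponentsWithStats(m.astype(np.uint8));k=1+np.argmax(st[1:,4]);q=P[l==k]
    r=cv2.minAreaRect(q[:,:2].astype(np.float32));print(cam,"secat",np.round(r[0],4),np.round(r[1],4),r[2],q.max(0).round(3),q.min(0).round(3))
    gr=ok&(h>65)&(h<95)&(s>100)&(P[...,0]>.35)&(P[...,1]>-.05)&(P[...,1]<.4)&(P[...,0]<.75)
    for nm,lo,hi in(("tower",.128,.142),("all",.055,.142),("floor",.018,.027)):
        q=P[gr&(P[...,2]>lo)&(P[...,2]<hi)]
        r=cv2.minAreaRect(q[:,:2].astype(np.float32));print(cam,nm,np.round(r[0],4),np.round(r[1],4),round(r[2],2))
    o=ok&(h>5)&(h<18)&(s>180)&(v>120)&(P[...,0]>.35)&(P[...,1]>.15)&(P[...,1]<.33)&(P[...,2]>.11)&(P[...,2]<.126)
    q=P[o];r=cv2.minAreaRect(q[:,:2].astype(np.float32));print(cam,"paddle",np.round(r[0],4),np.round(r[1],4),round(r[2],2),np.median(q[:,2]))
E
```

```text
0.017
top0 handle [396, 217, 6, 31, 102] [ 0.464  -0.2739  0.012 ] [ 0.4201 -0.2813  0.012 ] [ 0.5076 -0.2673  0.012 ]
top0 handle [410, 217, 6, 31, 105] [ 0.4631 -0.3164  0.012 ] [ 0.4201 -0.3233  0.012 ] [ 0.5076 -0.3093  0.012 ]
top0 secat [ 0.5074 -0.2828] [0.0261 0.1873] 82.36460876464844 [ 0.6   -0.265  0.021] [ 0.414 -0.3    0.005]
top0 tower [0.5353 0.2701] [0.1502 0.0947] 12.2
top0 all [0.5616 0.1529] [0.1507 0.3354] 12.58
top0 floor [0.5735 0.1105] [0.1342 0.2359] 12.08
top0 paddle [0.4373 0.233 ] [0.0424 0.0353] 11.9 0.1176238811682151
side0 handle [409, 188, 13, 16, 72] [ 0.4819 -0.3142  0.012 ] [ 0.4511 -0.3233  0.012 ] [ 0.5115 -0.3036  0.012 ]
side0 handle [400, 192, 15, 24, 102] [ 0.4662 -0.2719  0.012 ] [ 0.4233 -0.2821  0.012 ] [ 0.5112 -0.2625  0.012 ]
side0 secat [ 0.5118 -0.2814] [0.0283 0.1771] 78.85978698730469 [ 0.6   -0.261  0.027] [ 0.425 -0.3    0.005]
side0 tower [0.5371 0.2738] [0.1502 0.0974] 11.97
side0 all [0.5633 0.1559] [0.1534 0.3398] 12.23
side0 floor [0.563  0.1582] [0.1516 0.3351] 12.59
side0 paddle [0.4381 0.2421] [0.0483 0.0523] 10.96 0.11840553826117683
```

```bash
python3 - <<'E'
from h import *
for cam in("top0","side0"):
    f=load(cam+".npz");P=pts(f);ok=f["z_map"]>0;H=hsv(f)
    m=ok&(P[...,2]>.005)&(P[...,2]<.03)&(P[...,0]>.36)&(P[...,0]<.68)&(P[...,1]>-.36)&(P[...,1]<-.22)
    n,l,st,c=cv2.connectedComponentsWithStats(m.astype(np.uint8));k=1+np.argmax(st[1:,4]);vv,uu=np.nonzero(l==k)
    q=np.array([ray(f,a,b,.012) for a,b in zip(uu,vv)])
    r=cv2.minAreaRect(q[:,:2].astype(np.float32));print(cam,"secat",np.round(r[0],4),np.round(r[1],4),r[2],q.min(0).round(4),q.max(0).round(4))
    for x in np.arange(.415,.64,.01):
        w=q[abs(q[:,0]-x)<.005]
        if len(w): print("%.3f %.4f %.4f"%(x,w[:,1].min(),w[:,1].max()))
E
```

```text
top0 secat [ 0.5125 -0.2965] [0.0615 0.1974] 88.61121368408203 [ 0.4143 -0.3263  0.012 ] [ 0.6112 -0.2642  0.012 ]
0.415 -0.3191 -0.2723
0.425 -0.3223 -0.2697
0.435 -0.3225 -0.2698
0.445 -0.3257 -0.2642
0.455 -0.3259 -0.2673
0.465 -0.3262 -0.2646
0.475 -0.3263 -0.2677
0.485 -0.3237 -0.2678
0.495 -0.3237 -0.2680
0.505 -0.3211 -0.2683
0.515 -0.3184 -0.2743
0.525 -0.3128 -0.2775
0.535 -0.3072 -0.2835
0.545 -0.3075 -0.2838
0.555 -0.3077 -0.2840
0.565 -0.3078 -0.2842
0.575 -0.3051 -0.2874
0.585 -0.3024 -0.2875
0.595 -0.3057 -0.2877
0.605 -0.2998 -0.2880
0.615 -0.2941 -0.2911
side0 secat [ 0.5201 -0.2947] [0.0667 0.1912] 89.9410400390625 [ 0.4245 -0.328   0.012 ] [ 0.6158 -0.2613  0.012 ]
0.425 -0.2729 -0.2653
0.435 -0.2793 -0.2642
0.445 -0.2788 -0.2624
0.455 -0.3177 -0.2613
0.465 -0.3280 -0.2619
0.475 -0.3240 -0.2613
0.485 -0.3266 -0.2619
0.495 -0.3195 -0.2613
0.505 -0.3221 -0.2667
0.515 -0.3180 -0.2702
0.525 -0.3176 -0.2697
0.535 -0.3075 -0.2799
0.545 -0.3041 -0.2764
0.555 -0.3115 -0.2800
0.565 -0.3062 -0.2789
0.575 -0.3032 -0.2832
0.585 -0.3009 -0.2820
0.595 -0.3072 -0.2833
0.605 -0.3011 -0.2859
0.615 -0.2908 -0.2877
```

Emit:
{"api": "arm_command", "payload": {"steps": [[[0,0,0.142,0,0,0,100],[0,0,0.142,0,0,0,100],[0,0,0,0.7,-0.9,0,100],[0,0,0,0.7,-0.9,0,100],[0,0,0,0.7,-0.9,0,100],[0,0,0,0.7,-0.9,0,100],[0,0,0,0.7,-0.9,0,100],[0,0,0,0.7,-0.9,0,100],[0,0,0,0.7,-0.9,0,100],[0,0,0,0.7,-0.9,0,100]]]}}

```text
time: 1.1
position: [0.4143, -0.3574, 0.2553]
orientation: [1.0, 0.001, -0.0, -0.0]
contact_force: [0.5, -1.2, -0.3]
gripper_width: 1.002
grip_force: 0.0
```

Emit:
{"api": "arm_command", "payload": {"steps": [[[0,0,0,0.75,-0.75,0,100],[0,0,0,0.75,-0.8,0,100],[0,0,0,0,0,1,100],[0,0,0,0,0,1,100],[0,0,0,0,0,1,100],[0,0,0,0,0,1,100],[0,0,0,0,0,0.5,100],[0,0,0,0,0,0,100]]]}}

```text
time: 1.9
position: [0.4704, -0.2948, 0.0713]
orientation: [1.0, 0.001, -0.004, -0.003]
contact_force: [-0.9, -0.0, -0.3]
gripper_width: 1.001
grip_force: 0.0
```

```bash
python3 - <<'E'
from h import *
from station import manip,cams
o=manip.observe();print(o["position"],o["contact_force"],o["qpos"].round(2))
out=[]
for n,(a,b,c,d) in dict(top=(350,460,170,260),side=(350,460,130,240)).items():
    f=cams.grab_frame(n);out.append(cv2.resize(f["frame"][c:d,a:b],(400,400)))
cv2.imwrite("pics/pre.png",np.hstack(out))
E
```

```text
[ 0.47043928 -0.29484677  0.07130242] [-0.88952724 -0.01450193 -0.25751637] [-0.6   0.23  2.02 -0.    0.9   0.96]
```

View pics/pre.png

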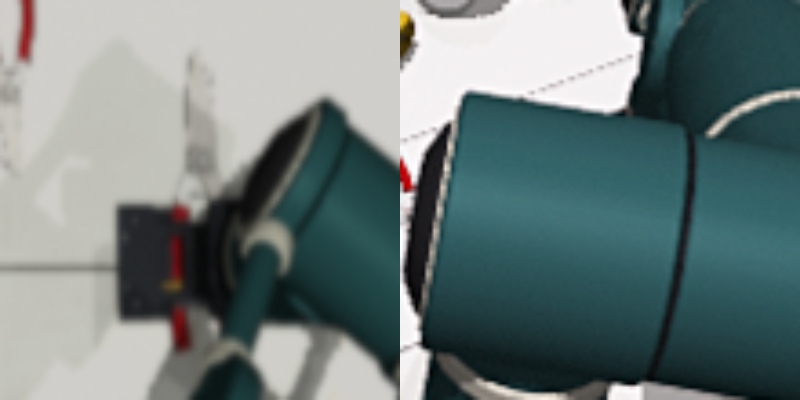

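The top crop shows the gripper body across the red handles, with the handle visible at crop (180,260); the side view is hidden by the arm. I descend and close.

Emit:
{"api": "arm_command", "payload": {"steps": [[[0,0,0,0.08,0,0.6,100],[0,0,0,0,0,0.4,100],[0,0,0,0,0,0.27,100],[0,0,0,0,0,0,100],[0,0,0,0,0,0,40],[0,0,0,0,0,0,40],[0,0,0,0,0,0,40],[0,0,0,0,0,0,40],[0,0,0,0,0,0,40]]]}}

```text
time: 2.9
position: [0.4774, -0.2974, 0.0257]
orientation: [1.0, 0.001, 0.001, 0.0]
contact_force: [0.3, 1.1, 4.8]
gripper_width: 0.673
grip_force: 30.0
```

Emit:
{"api": "arm_command", "payload": {"steps": [[[0,0,0,0,0,0,40],[0,0,0,0,0,0,40]]]}}

```text
time: 3.1
position: [0.4774, -0.2974, 0.0257]
orientation: [1.0, 0.001, 0.001, 0.0]
contact_force: [-0.9, 1.1, 5.4]
gripper_width: 0.675
grip_force: 30.1
```

Emit:
{"api": "arm_command", "payload": {"steps": [[[0,0,0,0,0,0,90],[0,0,0,0,0,0,90],[0,0,0,0,0,0,90]]]}}

```text
time: 3.4
position: [0.4765, -0.2969, 0.0245]
orientation: [1.0, 0.001, -0.0, -0.0]
contact_force: [-0.3, -0.6, -0.7]
gripper_width: 0.894
grip_force: 0.0
```

Emit:
{"api": "arm_command", "payload": {"steps": [[[0,0,0,0,0,0.12,90],[0,0,0,0,0,0,90],[0,0,0,0,0,0,40],[0,0,0,0,0,0,40],[0,0,0,0,0,0,40],[0,0,0,0,0,0,40]]]}}

```text
time: 4.0
position: [0.4769, -0.2971, 0.0201]
orientation: [1.0, 0.001, 0.0, 0.0]
contact_force: [0.7, -0.5, -1.6]
gripper_width: 0.683
grip_force: 29.9
```

Emit:
{"api": "arm_command", "payload": {"steps": [[[0,0,0,0,0,-0.2,40],[0,0,0,0,0,-0.4,40],[0,0,0,0,0,-0.7,40],[0,0,0,0,0,-0.8,40],[0,0,0,0,0,-0.8,40],[0,0,0,0,0,-0.6,40],[0,0,0,0,0,-0.3,40],[0,0,0,0,0,0,40]]]}}

```text
time: 4.8
position: [0.478, -0.2978, 0.1744]
orientation: [1.0, 0.001, 0.002, 0.001]
contact_force: [1.4, -0.2, -1.6]
gripper_width: 0.682
grip_force: 29.9
```

```bash
python3 - <<'E'
from h import *
from station import manip,cams
o=manip.observe();print(o["position"],o["contact_force"],o["gripper_width"],o["moment"])
f=cams.grab_frame("top");P=pts(f);H=hsv(f);h,s,v=H[...,0],H[...,1],H[...,2]
red=((h<6)|(h>172))&(s>150)&(v>60)
w=np.zeros_like(red);w[140:280,340:440]=1
q=P[red&w&(P[...,2]<.5)&(P[...,0]<.6)];print(len(q),q.min(0),q.max(0),np.median(q[:,2]))
cv2.imwrite("pics/lift.png",cv2.resize(f["frame"][150:270,330:450],(480,480)))
E
```

```text
[ 0.47795025 -0.29783574  0.1744252 ] [ 1.35459658 -0.17706801 -1.63895546] 0.6817064876682828 [0.02136842 0.01261268 0.00334826]
23 [ 0.42022438 -0.28216869  0.16628334] [ 0.44046834 -0.27390286  0.17285882] 0.1694682376372474
```

View pics/lift.png

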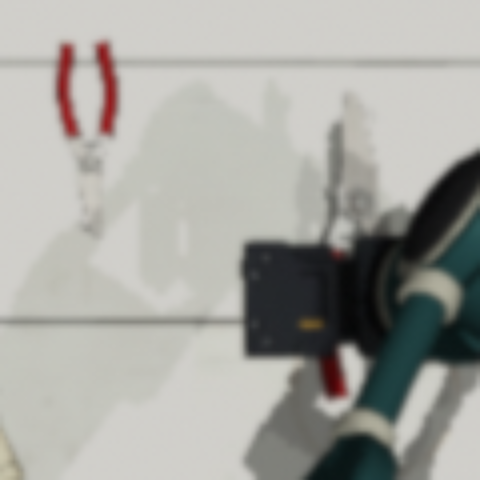

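The top crop shows the secateurs lifted in the jaws, blade up at (350,110) and handle end at (335,385), with the small pair untouched. I carry them over toward the dryer.

Emit:
{"api": "arm_command", "payload": {"steps": [[[0,0,0,0,-0.6,-0.1,40],[0,0,0,0,-0.95,-0.1,40],[0,0,0,0,-0.95,-0.1,40],[0,0,0,0,-0.95,-0.1,40],[0,0,0,0,-0.95,-0.1,40],[0,0,0,0,-0.95,-0.1,40],[0,0,0,0,-0.95,0,40],[0,0,0,0,-0.95,0,40],[0,0,0,0,-0.95,0,40],[0,0,0,0,-0.6,0,40]]]}}

```text
time: 5.85
position: [0.4744, 0.0571, 0.1937]
orientation: [1.0, 0.002, -0.002, -0.0]
contact_force: [0.0, -0.2, -1.4]
gripper_width: 0.683
grip_force: 29.9
```

Emit:
{"api": "arm_command", "payload": {"steps": [[[0,0,-0.149,0,0,0,40],[0,0,-0.149,0,0,0,40],[0,0,-0.149,0,0,0,40],[0,0,-0.149,0,0,0,40],[0,0,-0.149,0,0,0,40],[0,0,-0.149,0,0,0,40],[0,0,-0.149,0,0,0,40],[0,0,-0.149,0,0,0,40],[0,0,-0.149,0,0,0,40],[0,0,-0.149,0,0,0,40]]]}}

```text
time: 6.85
position: [0.4746, 0.0548, 0.1936]
orientation: [0.732, 0.681, -0.002, -0.001]
contact_force: [-1.0, -1.0, -2.3]
gripper_width: 0.688
grip_force: 29.9
```

Emit:
{"api": "arm_command", "payload": {"steps": [[[0,0,-0.149,0,0,0,40],[0,0,-0.149,0,0,0,40],[0,0,0,0,0,0,40]]]}}

```text
time: 7.15
position: [0.4748, 0.0548, 0.1938]
orientation: [0.625, 0.78, -0.001, -0.002]
contact_force: [0.2, -0.6, -1.8]
gripper_width: 0.686
grip_force: 29.9
```

Emit:
{"api": "arm_command", "payload": {"steps": [[[0,0,0,-0.13,0.7,0,40],[0,0,0,-0.13,0.9,0,40],[0,0,0,0,0.7,0,40],[0,0,0,0,0.38,0,40],[0,0,0,0,0,0.6,40],[0,0,0,0,0,0.6,40],[0,0,0,0,0,0,40]]]}}

```text
time: 7.85
position: [0.5792, 0.0677, 0.1425]
orientation: [0.627, 0.779, -0.004, -0.004]
contact_force: [-1.4, 0.6, -2.8]
gripper_width: 0.685
grip_force: 29.9
```

```bash
python3 - <<'E'
from h import *
from station import manip,cams
o=manip.observe();print(o["position"],o["orientation"],o["contact_force"])
f=cams.grab_frame("top");g=cams.grab_frame("side");np.savez("t1.npz",**f)
cv2.imwrite("pics/place.png",np.hstack([cv2.resize(f["frame"][150:270,170:330],(400,300)),cv2.resize(g["frame"][150:290,180:367],(400,300))]))
E
```

```text
[0.57921938 0.06774862 0.14254149] [ 0.62686103  0.7791135  -0.00356961 -0.00382924] [-1.38751764  0.59950711 -2.79189225]
```

View pics/place.png

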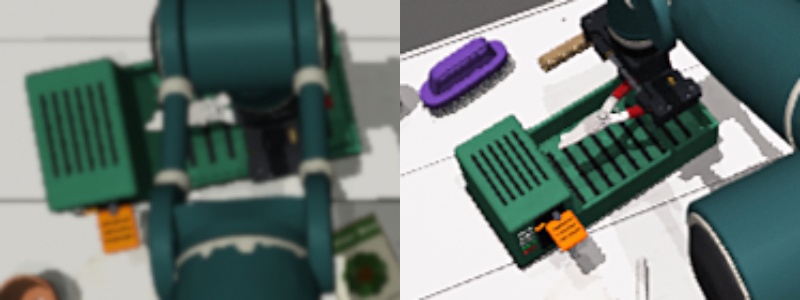

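The pictures show the secateurs above the bay, lined up with it, blade toward the tower at right-panel (575,140). I lower them.

Emit:
{"api": "arm_command", "payload": {"steps": [[[0,0,0,0,0.05,0.5,40],[0,0,0,0,0,0.6,40],[0,0,0,0,0,0.5,40],[0,0,0,0,0,0.4,40],[0,0,0,0,0,0.15,40],[0,0,0,0,0,0,40],[0,0,0,0,0,0,40]]]}}

```text
time: 8.65
position: [0.586, 0.0685, 0.0632]
orientation: [0.626, 0.78, 0.001, 0.001]
contact_force: [0.9, 0.6, -1.8]
gripper_width: 0.684
grip_force: 29.9
```

Emit:
{"api": "arm_command", "payload": {"steps": [[[0,0,0,0,-0.1,0.2,40],[0,0,0,0,0,0.15,40],[0,0,0,0,0,0.08,40],[0,0,0,0,0,0.05,40],[0,0,0,0,0,0,40]]]}}

```text
time: 9.15
position: [0.5809, 0.0676, 0.0425]
orientation: [0.626, 0.78, -0.0, -0.0]
contact_force: [-0.4, -0.0, -1.5]
gripper_width: 0.69
grip_force: 29.9
```

Emit:
{"api": "arm_command", "payload": {"steps": [[[0,0,0,0,0,0.02,40],[0,0,0,0,0,0.02,40],[0,0,0,0,0,0,40]]]}}

```text
time: 9.45
position: [0.5815, 0.0676, 0.042]
orientation: [0.626, 0.78, 0.0, 0.0]
contact_force: [-3.0, 0.7, 3.0]
gripper_width: 0.685
grip_force: 30.0
```

The vertical force turned from -1.5 to +3.0 N, so the secateurs are touching the floor. I release gently and rise.

Emit:
{"api": "arm_command", "payload": {"steps": [[[0,0,0,0,0,0,75],[0,0,0,0,0,0,85],[0,0,0,0,0,0,85],[0,0,0,0,0,-0.3,85],[0,0,0,0,0,-0.7,85],[0,0,0,0,0,-1,85],[0,0,0,0,0,-1,85],[0,0,0,0,0,-1,85],[0,0,0,0,0,-1,85]]]}}

```text
time: 10.35
position: [0.581, 0.0676, 0.2439]
orientation: [0.626, 0.78, 0.0, 0.0]
contact_force: [-0.0, 0.3, 0.3]
gripper_width: 0.848
grip_force: 0.0
```

Emit:
{"api": "arm_command", "payload": {"steps": [[[0,0,0.149,0,0,0,0],[0,0,0.149,0,0,0,0],[0,0,0.149,0,0,0,0],[0,0,0.149,0,0,0,0],[0,0,0.149,0,0,0,0],[0,0,0.149,0,0,0,0],[0,0,0.149,0,0,0,0],[0,0,0.149,0,0,0,0],[0,0,0.149,0,0,0,0],[0,0,0.149,0,0,0,0]]]}}

```text
time: 11.35
position: [0.5812, 0.0676, 0.2422]
orientation: [0.989, 0.146, 0.0, 0.0]
contact_force: [0.0, -0.2, -0.7]
gripper_width: 0.008
grip_force: 0.0
```

Emit:
{"api": "arm_command", "payload": {"steps": [[[0,0,0.086,0,0,0,0],[0,0,0,-0.9,0,0,0],[0,0,0,-0.9,0,0,0],[0,0,0,-0.9,0,0,0],[0,0,0,-0.9,0,0,0],[0,0,0,0,0,0,0]]]}}

```text
time: 11.95
position: [0.4367, 0.0366, 0.2413]
orientation: [0.994, 0.106, -0.001, 0.0]
contact_force: [-1.0, 0.5, -0.7]
gripper_width: 0.008
grip_force: 0.0
```

```bash
python3 - <<'E'
from h import *
from station import manip,cams
o=manip.observe();print(o["position"],o["orientation"],o["gripper_width"],o["contact_force"],o["qpos"].round(2))
fs={}
for n in("top","side"):
    f=cams.grab_frame(n);fs[n]=f;P=pts(f);H=hsv(f);h,s,v=H[...,0],H[...,1],H[...,2];ok=f["z_map"]>0
    m=(h>5)&(h<18)&(s>180)&(v>120)&ok&(P[...,0]>.35)&(P[...,0]<.5)&(P[...,1]>.15)&(P[...,1]<.33)
    m&=(P[...,2]>.11)&(P[...,2]<.126)
    if m.sum()<20: print(n,"none");continue
    vv,uu=np.nonzero(m);q=np.array([ray(f,a,b,.118) for a,b in zip(uu,vv)]);th=np.deg2rad(12.3)
    d=np.c_[q[:,0]*np.cos(th)+q[:,1]*np.sin(th),-q[:,0]*np.sin(th)+q[:,1]*np.cos(th)]
    lo,hi=np.percentile(d,1,axis=0),np.percentile(d,99,axis=0);c=(lo+hi)/2
    print(n,len(q),"ext",hi-lo,"front/back",lo,hi,"ctr",c[0]*np.cos(th)-c[1]*np.sin(th),c[0]*np.sin(th)+c[1]*np.cos(th))
cv2.imwrite("pics/after.png",np.hstack([cv2.resize(fs["top"]["frame"][150:270,170:330],(400,300)),cv2.resize(fs["side"]["frame"][150:290,180:367],(400,300))]))
E
```

```text
[0.43666297 0.03656576 0.2413264 ] [ 9.94315568e-01  1.06470388e-01 -7.78875379e-04  2.76196750e-05] 0.007947018931889633 [-1.04270974  0.48484113 -0.69618009] [ 0.03 -0.19  2.1  -0.    1.23  1.38]
top 204 ext [0.04076232 0.03434503] front/back [0.45597338 0.11706358] [0.4967357 0.1514086] ctr 0.4368237318248706 0.2326327690572207
side 206 ext [0.04614043 0.0435263 ] front/back [0.45541939 0.11799333] [0.50155982 0.16151963] ctr 0.4377337741948026 0.23848127725833854
```

View pics/after.png

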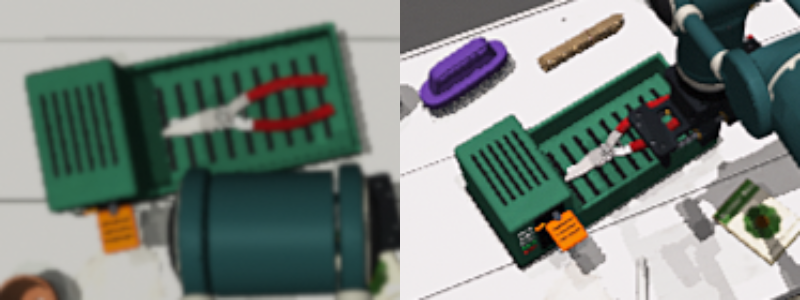

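The left panel shows the secateurs flat in the bay, spanning (165,130) to (330,100) along its length. Next I go over the paddle, tilting about 8° so the gripper body stays clear of the tower.

Emit:
{"api": "arm_command", "payload": {"steps": [[[0,0,0,0.18,-0.8,0,0],[0,0,0,0.2,-1,0,0],[0,0,0,0.2,-1,0,0],[0,0,0,0.2,-1,0,0],[0,0,0,0.1,-0.8,0,0],[0,0,0,0,-0.26,0,0],[0,0.14,0,0,0,0,0],[0,0,0,0,0,0,0]]]}}

```text
time: 12.85
position: [0.4314, 0.2339, 0.2396]
orientation: [0.992, 0.107, 0.068, -0.007]
contact_force: [-0.6, -0.6, -0.7]
gripper_width: 0.003
grip_force: 0.0
```

Emit:
{"api": "arm_command", "payload": {"steps": [[[0,0,0,-0.1,0,0.5,0],[0,0,0,-0.1,0,0.7,0],[0,0,0,-0.1,0,0.7,0],[0,0,0,-0.06,0,0.35,0],[0,0,0,0,0,0,0],[0,0,0,0,0,0,0]]]}}

```text
time: 13.45
position: [0.4331, 0.2339, 0.1509]
orientation: [0.992, 0.106, 0.069, -0.007]
contact_force: [0.3, -0.3, 0.7]
gripper_width: 0.003
grip_force: 0.0
```

```bash
python3 - <<'E'
from h import *
from station import manip,cams
o=manip.observe();print(o["position"],o["orientation"],o["contact_force"])
f=cams.grab_frame("top");g=cams.grab_frame("side")
cv2.imwrite("pics/lev.png",np.hstack([cv2.resize(f["frame"][200:270,180:274],(400,300),interpolation=2),cv2.resize(g["frame"][215:290,210:310],(400,300),interpolation=2)]))
E
```

```text
[0.43305586 0.23391312 0.15092994] [ 0.99192094  0.10596973  0.06934636 -0.0073719 ] [ 0.31474153 -0.33183956  0.68805377]
```

View pics/lev.png

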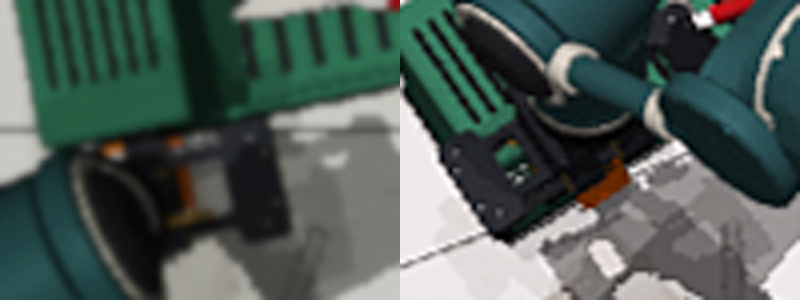

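Emit:
{"api": "arm_command", "payload": {"steps": [[[0,0,0,-0.14,0,0.2,0],[0,0,0,-0.02,0,0.1,0],[0,0,0,0,0,0,0],[0,0,0,0,0,0,0]]]}}

```text
time: 13.95
position: [0.4272, 0.2331, 0.1373]
orientation: [0.992, 0.107, 0.069, -0.007]
contact_force: [-0.0, -0.5, -0.1]
gripper_width: 0.004
grip_force: 0.0
```

Emit:
{"api": "arm_command", "payload": {"steps": [[[0,0,0,-0.02,0,0.1,0],[0,0,0,0,0,0,0],[0,0,0,0,0,0,0]]]}}

```text
time: 14.25
position: [0.4276, 0.2334, 0.1339]
orientation: [0.992, 0.106, 0.07, -0.008]
contact_force: [-0.3, -0.2, 2.6]
gripper_width: 0.005
grip_force: 1.8
```

Emit:
{"api": "arm_command", "payload": {"steps": [[[0,0,0,-0.007,0,0.05,0],[0,0,0,0,0,0,0]]]}}

```text
time: 14.45
position: [0.4276, 0.2334, 0.1318]
orientation: [0.992, 0.106, 0.07, -0.008]
contact_force: [-0.0, 0.8, 3.6]
gripper_width: 0.008
grip_force: 1.8
```

Emit:
{"api": "arm_command", "payload": {"steps": [[[0,0,0,-0.007,0,0.05,0],[0,0,0,0,0,0,0]]]}}

```text
time: 14.65
position: [0.4276, 0.2333, 0.1296]
orientation: [0.992, 0.106, 0.07, -0.008]
contact_force: [-0.0, 0.7, 3.5]
gripper_width: 0.004
grip_force: 1.3
```

Emit:
{"api": "arm_command", "payload": {"steps": [[[0,0,0,-0.014,0,0.1,0],[0,0,0,0,0,0,0]]]}}

```text
time: 14.85
position: [0.4271, 0.2331, 0.1249]
orientation: [0.992, 0.106, 0.07, -0.007]
contact_force: [0.0, 0.0, 0.2]
gripper_width: 0.004
grip_force: 0.4
```

Emit:
{"api": "arm_command", "payload": {"steps": [[[0,0,0,-0.014,0,0.1,0],[0,0,0,0,0,0,0]]]}}

```text
time: 15.05
position: [0.4272, 0.2331, 0.1209]
orientation: [0.992, 0.106, 0.07, -0.007]
contact_force: [-0.3, 0.1, 5.4]
gripper_width: 0.002
grip_force: 2.2
```

Emit:
{"api": "arm_command", "payload": {"steps": [[[0,0,0,-0.014,0,0.1,0],[0,0,0,-0.014,0,0.1,0],[0,0,0,0,0,0,0]]]}}

```text
time: 15.35
position: [0.4272, 0.2331, 0.113]
orientation: [0.992, 0.106, 0.07, -0.007]
contact_force: [-0.3, -0.2, 3.8]
gripper_width: 0.004
grip_force: 1.7
```

Emit:
{"api": "arm_command", "payload": {"steps": [[[0,0,0,-0.005,0,0.03,0],[0,0,0,0,0,0,0]]]}}

```text
time: 15.55
position: [0.4272, 0.2331, 0.1121]
orientation: [0.992, 0.106, 0.07, -0.007]
contact_force: [-0.8, 0.2, 4.8]
gripper_width: 0.001
grip_force: 2.1
```

Emit:
{"api": "arm_command", "payload": {"steps": [[[0,0,0,-0.005,0,0.03,0],[0,0,0,0,0,0,0]]]}}

```text
time: 15.75
position: [0.4272, 0.2331, 0.1108]
orientation: [0.992, 0.106, 0.07, -0.008]
contact_force: [0.2, -0.3, 4.3]
gripper_width: 0.007
grip_force: 2.0
```

Emit:
{"api": "arm_command", "payload": {"steps": [[[0,0,0,-0.005,0,0.03,0],[0,0,0,0,0,0,0]]]}}

```text
time: 15.95
position: [0.4272, 0.2331, 0.1096]
orientation: [0.992, 0.106, 0.07, -0.008]
contact_force: [-0.1, 0.1, 3.4]
gripper_width: 0.003
grip_force: 1.9
```

Emit:
{"api": "arm_command", "payload": {"steps": [[[0,0,0,-0.005,0,0.03,0],[0,0,0,0,0,0,0]]]}}

```text
time: 16.15
position: [0.4272, 0.2331, 0.1083]
orientation: [0.992, 0.106, 0.07, -0.008]
contact_force: [0.3, 0.3, 2.9]
gripper_width: 0.008
grip_force: 1.8
```

Emit:
{"api": "arm_command", "payload": {"steps": [[[0,0,0,-0.004,0,0.03,0],[0,0,0,0,0,0,0]]]}}

```text
time: 16.35
position: [0.4272, 0.2331, 0.1071]
orientation: [0.992, 0.106, 0.07, -0.008]
contact_force: [-0.1, -0.2, 4.3]
gripper_width: 0.006
grip_force: 2.0
```

Emit:
{"api": "arm_command", "payload": {"steps": [[[0,0,0,-0.004,0,0.03,0],[0,0,0,0,0,0,0]]]}}

```text
time: 16.55
position: [0.4272, 0.2332, 0.106]
orientation: [0.992, 0.106, 0.07, -0.008]
contact_force: [-0.6, 0.6, 4.9]
gripper_width: 0.011
grip_force: 2.8
```

Emit:
{"api": "arm_command", "payload": {"steps": [[[0,0,0,-0.004,0,0.03,0],[0,0,0,0,0,0,0]]]}}

```text
time: 16.75
position: [0.4272, 0.2332, 0.1051]
orientation: [0.992, 0.106, 0.07, -0.007]
contact_force: [-2.0, -1.0, 8.2]
gripper_width: 0.004
grip_force: 3.9
```

Emit:
{"api": "arm_command", "payload": {"steps": [[[0,0,0,-0.014,0,0.1,0],[0,0,0,-0.014,0,0.1,0],[0,0,0,0,0,0,0]]]}}

```text
time: 17.05
position: [0.4272, 0.2331, 0.0964]
orientation: [0.992, 0.106, 0.07, -0.008]
contact_force: [-0.4, 0.8, 4.4]
gripper_width: 0.006
grip_force: 2.2
```

Emit:
{"api": "arm_command", "payload": {"steps": [[[0,0,0,-0.008,0,0.06,0],[0,0,0,0,0,0,0]]]}}

```text
time: 17.25
position: [0.4272, 0.2331, 0.0941]
orientation: [0.992, 0.106, 0.07, -0.007]
contact_force: [1.1, 1.1, 2.8]
gripper_width: 0.005
grip_force: 1.7
```

Emit:
{"api": "arm_command", "payload": {"steps": [[[0,0,0,-0.004,0,0.03,0],[0,0,0,0,0,0,0]]]}}

```text
time: 17.45
position: [0.4272, 0.2331, 0.093]
orientation: [0.992, 0.106, 0.07, -0.007]
contact_force: [-0.5, 0.5, 4.9]
gripper_width: 0.007
grip_force: 2.3
```

Emit:
{"api": "arm_command", "payload": {"steps": [[[0,0,0,-0.003,0,0.02,0],[0,0,0,0,0,0,0]]]}}

```text
time: 17.65
position: [0.4272, 0.2331, 0.0923]
orientation: [0.992, 0.106, 0.07, -0.007]
contact_force: [-0.5, 0.0, 4.2]
gripper_width: 0.006
grip_force: 2.6
```

Emit:
{"api": "arm_command", "payload": {"steps": [[[0,0,0,-0.003,0,0.02,0],[0,0,0,0,0,0,0]]]}}

```text
time: 17.85
position: [0.4272, 0.2332, 0.0916]
orientation: [0.992, 0.106, 0.07, -0.008]
contact_force: [-1.1, -0.7, 6.7]
gripper_width: 0.006
grip_force: 3.4
```

Emit:
{"api": "arm_command", "payload": {"steps": [[[0,0,0,-0.003,0,0.02,0],[0,0,0,0,0,0,0]]]}}

```text
time: 18.05
position: [0.4272, 0.2332, 0.0908]
orientation: [0.992, 0.106, 0.07, -0.008]
contact_force: [-1.3, -0.7, 6.7]
gripper_width: 0.003
grip_force: 3.4
```

Emit:
{"api": "arm_command", "payload": {"steps": [[[0,0,0,-0.003,0,0.02,0],[0,0,0,0,0,0,0]]]}}

```text
time: 18.25
position: [0.4272, 0.2332, 0.0902]
orientation: [0.992, 0.106, 0.07, -0.008]
contact_force: [-2.7, -0.7, 8.6]
gripper_width: 0.004
grip_force: 4.1
```

Emit:
{"api": "arm_command", "payload": {"steps": [[[0,0,0,-0.003,0,0.02,0],[0,0,0,0,0,0,0],[0,0,0,0,0,0,0],[0,0,0,0,0,0,0]]]}}

```text
time: 18.65
position: [0.4273, 0.2332, 0.0897]
orientation: [0.992, 0.106, 0.07, -0.008]
contact_force: [-2.6, -0.9, 10.4]
gripper_width: 0.005
grip_force: 5.3
```

```bash
python3 - <<'E'
from h import *
from station import manip,cams
o=manip.observe();print(o["position"],o["contact_force"],o["grip_force"])
fs={}
for n in("top","side"):
    f=cams.grab_frame(n);fs[n]=f;P=pts(f);H=hsv(f);h,s,v=H[...,0],H[...,1],H[...,2];ok=f["z_map"]>0
    m=(h>3)&(h<20)&(s>150)&(v>60)&ok&(P[...,0]>.38)&(P[...,0]<.5)&(P[...,1]>.18)&(P[...,1]<.29)&(P[...,2]>.03)&(P[...,2]<.13)
    z=P[m][:,2];print(n,m.sum(),np.percentile(z,[5,25,50,75,95]).round(4) if len(z) else "")
cv2.imwrite("pics/end.png",np.hstack([cv2.resize(fs["top"]["frame"][150:270,170:330],(400,300)),cv2.resize(fs["side"]["frame"][215:290,210:310],(400,300),interpolation=2)]))
E
```

```text
[0.42730845 0.23319681 0.08972948] [-2.60277045 -0.94207288 10.42670461] 5.270981824141927
top 21 [0.0674 0.0688 0.0702 0.0714 0.0747]
side 10 [0.0689 0.0692 0.0707 0.0717 0.0733]
```

View pics/end.png

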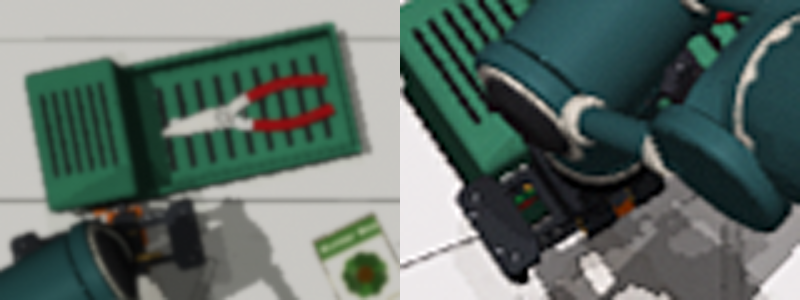

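The left panel shows the secateurs still flat in the bay. Depth puts the paddle top at about 0.070 m, so the lever is about 47 mm down. The force has jumped to about 10 N, past the third click and well short of the bottom stop. I hand in while holding.

```bash
python3 -c "
from station import job
print(job.hand_in())"
```

```text
the job is handed in; nothing more can be done
None
```

I laid the larger secateurs flat in the dryer bay and handed the job in with the lever held about 47 mm down, just past the third click (45 mm). Depth and the force jump show this; the green mark itself was hidden by the arm. No result came back.

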